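Seat the sugar shaker's nested lids, then hold its cap aloft

ROBOT

A 6-joint arm with a two-finger parallel gripper is mounted at the origin on the work surface. World frame = base frame: x ahead of the robot, y to its left, z up, the work surface at z = 0. Lengths are in m, angles in rad, forces in N, time in s.
With the tool pointing down it reaches from about 0.35 to 0.875 m from the base axis. Payload 4.2 kg.
Tool frame: the origin (TCP) lies on the centre line of the jaws, within the pads' length; the fingertips stand 11 mm ahead of it and the grasp point (between the pads) lies 8 mm behind it; z points along the fingers, y is the line along which they close (so a half turn about z gives the same grasp; the last joint's range is limited). The gripper opens to 85 mm and grips with 20 to 120 N. Pads are 22 mm wide; open, the fingers measure 114 mm over their backs; the gripper's body (76 mm by 85 mm) begins 54 mm behind the grasp point. The pads swing forward as they close: fully open they stand 13 mm farther back than shut.
Start: joints at [-1.075, 0.385, 0.008, 0, -1.194, -0.259], TCP at [0.147, -0.608, 0.242] pointing down, gripper open.
Joint ranges: [-3.14, 3.14], [-1.21, 2.06], [-1.07, 1.41], [-3.16, 2.05], [-2.99, -0.16], [-3.1, 3.1]. Speed limits (rad/s): [2.79, 2.79, 3.14, 3.14, 3.14, 3.14].

INTERFACE

Orientations are given as a unit quaternion [w, x, y, z].
In Python, from plant import bot, ik, viewer, status gives the robot as it stands. The module is installed in compiled form; this text tells all that it offers. Calls block until the motion is done:
- bot.move_ptp(position, orientation): joint-space move of the TCP to a pose.
- bot.move_straight(position, rot=None, speed=0.15): straight line of the TCP; rot=None keeps the orientation; speed is the mean speed in m/s.
- bot.movej(angles): joint-space move.
- bot.set_gripper(opening, f_grip=None): opening from 0.0 (shut) to 1.0 (fully open); f_grip is the grip in N (None keeps the last); returns when the fingers have stopped.
- bot.sleep(seconds).
- ik(position, orientation): joint angles nearest the present ones, or None.
- viewer.camera(name): name is "scene" or "side" or "wrist"; returns (picture, depth): 420x560x3 uint8, red, green, blue; 420x560 float32, m along the optical axis (not along the pixel's ray), 0 where there is no reading.
- viewer.calibration(name): a dict with "fx", "fy", "cx", "cy" (pixels), "R" (3x3) and "t" (3): a world point X has camera coordinates R X + t. Camera axes: x right, y down, z forward; pixel columns grow to the right and rows downward; lengths in m; the calibration is good to about 2 mm. A picture is of the moment at which its call begins: read the wrist's pose just before it. calibration takes no time and is no camera call; for the wrist camera it gives the pose at the moment of the call.
A pose or a line that the arm cannot do raises bot.PlanningError and nothing moves.
- bot.close_job(): hands the job in; it is judged then, once.
Readings, each from a call of its own:
- status.read_time(): time.
- status.read_q(): joint angles.
- status.read_qvel(): joint speeds.
- status.read_joint_efforts(): joint torques, N m.
- status.read_position(): TCP position.
- status.read_orientation(): TCP orientation.
- status.read_force(): force on the tool from outside, world axes, zero at the start.
- status.read_wrist_torque(): the same for the moment, N m.
- status.read_gripper_width(): opening from 0.0 (shut) to 1.0 (fully open).
- status.read_grip_force(): force on a finger pad.
Only numpy, scipy, OpenCV 4.12 (cv2) and the standard library are available. Lean on these libraries where they do the work, as an engineer would, in place of code of your own. Each camera call takes 0.05 s, during which the arm holds its last target. There are 200 camera calls.

TASK

Get the refilled sugar shaker ready for dusting the biscuits: pick up its lid from the cork trivet by the ribbed cream collar of the sieve lid, with the red cap riding loosely on top, set both together on the open red jar until the sieve lid sits level and fully home, and let go. Then lift off the red cap alone, without disturbing the sieve lid underneath. Finish while still holding the cap steady and upright, at least 8 cm clear above the sieve lid; never handle the lids by the cap before the sieve lid is home, and leave the jar and everything else standing where they are.

Things in the scene. Friction and masses are not known exactly. Their poses are not given: they have to be found in the camera images.
- jar: Opaque red plastic jar of the sugar shaker, loose, standing upright and open, about 0.35 kg: round body 66 mm across up to 60 mm height, then a neck 56 mm across (outside) up to the rim at 92 mm height; mouth 49 mm across inside. Origin at the centre of its underside, z up.
- jar_mouth (a point): Centre of the red jar's open mouth, in the plane of its rim, 92 mm above the jar's underside.
- trivet: Round cork trivet, fixed, 110 mm across and 12 mm thick; the nested lids start standing at its middle. Origin at the centre of its underside.
- sieve_lid: Inner lid, 60 g, z up. Up from its origin (centre of its underside): cream plug 45 mm across, 14 mm deep, tapered foot, drops into the jar's mouth; from 14 to 30 mm a cream ribbed collar 62 mm across, the part to grip; then a steel sieve, neck 36 mm across up to 42 mm, perforated dome up to 52 mm. Home: the collar's underside rests on the jar's rim, origin 78 mm above the jar's underside.
- cap: Outer lid: red plastic cap, 25 g, an upside-down cup 46 mm across outside, 40 mm inside, 30 mm tall, loose over the sieve (2 mm clearance all round), its rim resting on the collar's top; only gravity holds it. Origin at the centre of its open lower rim, 30 mm above the sieve lid's origin while nested; z up to its closed top. Gripped across its sides from above.
- coffee_pot: Bystander: copper-coloured aluminium coffee pot, 90 mm across, 86 mm tall, with a long thin handle along its own +x that reaches 170 mm from its axis and 110 mm up. Origin at the centre of its underside.
- glass_a: Bystander: small clear glass tea cup, 58 mm across, 75 mm tall, origin at the centre of its underside.
- glass_b: Bystander: second clear glass tea cup, 58 mm across, 75 mm tall, origin at the centre of its underside.
- mould: Bystander: blue-green silicone baking mould, 190 x 130 x 32 mm with six round hollows, origin at the centre of its underside.
- biscuits: Bystander: white plate 200 mm across with seven round biscuits, 27 mm tall, origin at the centre of its underside.
- spice_jar: Bystander: amber glass jar with a green twist cap, 60 mm across, 95 mm tall, origin at the centre of its underside.
- teaspoon: Bystander: steel spoon 140 mm long lying along its own x, origin at the middle of its underside.
Not all that is in view belongs to the job. What is shaped like the cap but black is not meant.

How it is judged:
By the outcome, as a careful person would: the job done as asked, in the order asked, and still so for the second after the job is handed in, while the arm keeps its last pose, push and grip.
It also fails if it takes over 59 s, if anything falls off the work surface, if the arm or the gripper's body presses on something with over 40 N, if the wrist force passes 120 N, or if a joint passes its speed limit or range.

## Working session

There is one attempt and no reset: what is moved stays moved. The work goes in short steps, each a Python script; the robot and the scene stay as the last script left them, time stands still between calls to the robot, and variables do not carry over. Pictures are saved under pics/ and viewed, at most 10 in all, crops included, and the job is handed in when it is done.

```bash
mkdir -p pics; python3 - <<'E'
from plant import bot, ik, viewer, status
import cv2,numpy as np
ims=[]
for n in("scene","side"):
    p,d=viewer.camera(n);c=viewer.calibration(n)
    np.savez(f"{n}.npz",p=p,d=d,**c);cv2.imwrite(f"pics/{n}.png",p[:,:,::-1])
    print(n,c)
print(status.read_time(),status.read_orientation())
E
```

```text
scene {'fx': 459.54832732535544, 'fy': 459.54832732535544, 'cx': 279.93985440721417, 'cy': 209.3175805433598, 'R': array([[-0.55027424,  0.8349124 , -0.01093355],
       [ 0.44691311,  0.28344027, -0.84848706],
       [-0.70531336, -0.47178691, -0.52910317]]), 't': array([ 0.34667492, -0.18143137,  1.69075005])}
side {'fx': 469.3732524916794, 'fy': 469.3732524916794, 'cx': 277.55460455066066, 'cy': 213.7131727330388, 'R': array([[ 0.96836539, -0.24915509,  0.01379186],
       [-0.18389933, -0.7499179 , -0.63545588],
       [ 0.16866983,  0.61281717, -0.77201399]]), 't': array([-0.57731203,  0.16619794,  1.17290194])}
0.1 [-1.71427401e-04 -1.18039793e-01  9.93008399e-01  9.47155395e-04]
```

View pics/scene.png

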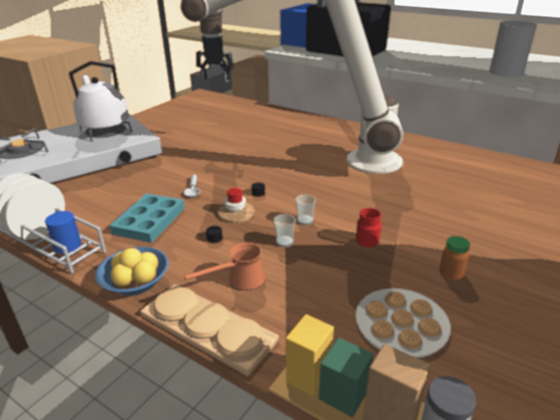

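View pics/side.png

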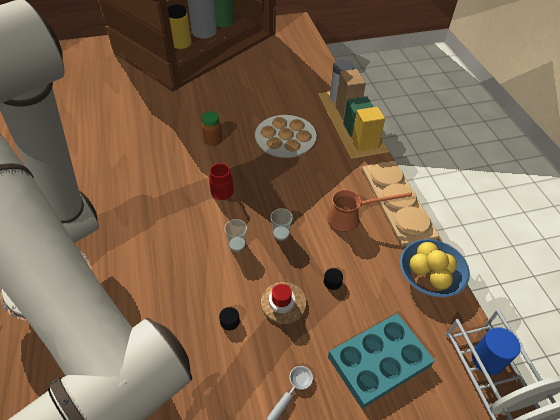

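The cap and lid stand on the trivet at scene (236,205) and side (282,297). The jar is at scene (369,228) and side (221,182). The two glasses sit between them, with black decoy caps at scene (258,189) and (214,234).

```bash
cat >h.py <<'E'
import numpy as np,cv2
from scipy.optimize import least_squares
def load(n): return dict(np.load(n+".npz"))
def pts(z):
    v,u=np.mgrid[:420,:560];d=z['d']
    C=np.stack([(u-z['cx'])/z['fx']*d,(v-z['cy'])/z['fy']*d,d],-1)
    return (C-z['t'])@z['R']
def circ(xy,r):
    f=lambda c:np.hypot(*(xy-c).T)-r
    s=least_squares(f,xy.mean(0),loss='soft_l1',f_scale=.002);return s.x,np.sqrt(np.mean(s.fun**2))
E
python3 - <<'E'
from h import *
W={}
for n in("scene","side"):
    z=load(n);P=pts(z);p=z['p'].astype(int);ok=z['d']>0
    red=(p[...,0]>90)&(p[...,0]>2.5*p[...,1])&(p[...,0]>2.5*p[...,2])&ok
    for nm,(u,v) in dict(jar=dict(scene=(369,228),side=(221,182))[n:=n] and {'x':0} and dict(jar=dict(scene=(369,228),side=(221,182))[n],cap=dict(scene=(236,197),side=(282,295))[n]).items():
        m=np.zeros_like(red);s=30 if nm=='jar' else 16;m[v-s:v+s,u-s:u+s]=1
        q=P[m&red];q=q[q[:,2]>.005]
        print(n,nm,len(q),'z pct',np.percentile(q[:,2],[1,50,90,99]).round(4),'xy med',np.median(q[:,:2],0).round(4))
        top=q[q[:,2]>np.percentile(q[:,2],97)-.006]
        print('  top mid',((top.min(0)+top.max(0))/2).round(4),'ext',np.ptp(top,0).round(4))
        if nm=='jar':
            for lo,hi,r in((.01,.055,.033),(.065,.088,.028)):
                b=q[(q[:,2]>lo)&(q[:,2]<hi)];print('  fit',len(b),circ(b[:,:2],r))
        else:
            b=q[(q[:,2]>.045)&(q[:,2]<.066)];print('  fit',len(b),circ(b[:,:2],.023))
    # other things: pixel -> table
    for nm,uv in (dict(gA=(305,221),gB=(285,243),bl1=(258,193),bl2=(214,239),trivet=(236,212),spice=(455,274)) if n=='scene' else dict(gA=(237,247),gB=(281,237),bl1=(230,325),bl2=(333,284),trivet=(284,304),pot=(344,226),mould=(382,357),spoon=(302,377))).items():
        r=z['R'].T@np.array([(uv[0]-z['cx'])/z['fx'],(uv[1]-z['cy'])/z['fy'],1]);o=-z['R'].T@z['t']
        print('  ',nm,(o-r*o[2]/r[2])[:2].round(3))
E
```

```text
File "<stdin>", line 6
    for nm,(u,v) in dict(jar=dict(scene=(369,228),side=(221,182))[n:=n] and {'x':0} and dict(jar=dict(scene=(369,228),side=(221,182))[n],cap=dict(scene=(236,197),side=(282,295))[n]).items():
                                                                                                                                                                                             ^
SyntaxError: invalid syntax
```

```bash
python3 - <<'E'
from h import *
S=dict(scene=dict(jar=(369,228),cap=(236,197)),side=dict(jar=(221,182),cap=(282,295)))
G=dict(scene=dict(gA=(305,221),gB=(285,243),bl1=(258,193),bl2=(214,239),trivet=(236,212),spice=(455,274)),side=dict(gA=(237,247),gB=(281,237),bl1=(230,325),bl2=(333,284),trivet=(284,304),pot=(344,226),mould=(382,357),spoon=(302,377)))
for n in S:
    z=load(n);P=pts(z);p=z['p'].astype(int);ok=z['d']>0
    red=(p[...,0]>90)&(p[...,0]>2.5*p[...,1])&(p[...,0]>2.5*p[...,2])&ok
    for nm,(u,v) in S[n].items():
        m=np.zeros_like(red);s=30 if nm=='jar' else 16;m[v-s:v+s,u-s:u+s]=1
        q=P[m&red];q=q[q[:,2]>.005]
        print(n,nm,len(q),'z pct',np.percentile(q[:,2],[1,50,90,99]).round(4))
        top=q[q[:,2]>np.percentile(q[:,2],97)-.006]
        print('  top mid',((top.min(0)+top.max(0))/2).round(4),'ext',np.ptp(top,0).round(4))
        for lo,hi,r in([(.01,.055,.033),(.065,.088,.028)] if nm=='jar' else [(.045,.066,.023)]):
            b=q[(q[:,2]>lo)&(q[:,2]<hi)];print('  fit',len(b),circ(b[:,:2],r))
    for nm,uv in G[n].items():
        r=z['R'].T@np.array([(uv[0]-z['cx'])/z['fx'],(uv[1]-z['cy'])/z['fy'],1]);o=-z['R'].T@z['t']
        print('  ',nm,(o-r*o[2]/r[2])[:2].round(3))
E
```

```text
scene jar 679 z pct [0.0067 0.0599 0.0858 0.0915]
  top mid [0.483  0.1875 0.0883] ext [0.0576 0.0536 0.009 ]
  fit 269 (array([0.48017504, 0.18622531]), np.float64(0.0016770747893494525))
  fit 244 (array([0.48219726, 0.18694529]), np.float64(0.0025565498768489133))
scene cap 163 z pct [0.0456 0.0686 0.0711 0.0732]
  top mid [ 0.5562 -0.2096  0.0699] ext [0.0443 0.0421 0.0071]
  fit 70 (array([ 0.55291737, -0.21486006]), np.float64(0.0021417459464880247))
   gA [ 0.487 -0.006]
   gB [0.61  0.004]
   bl1 [ 0.427 -0.22 ]
   bl2 [ 0.701 -0.173]
   trivet [ 0.556 -0.208]
   spice [0.493 0.43 ]
side jar 122 z pct [0.0056 0.0903 0.0947 0.096 ]
  top mid [0.4772 0.1875 0.0929] ext [0.054  0.0598 0.0066]
  fit 20 (array([0.47815633, 0.18635412]), np.float64(0.001283444763601805))
  fit 14 (array([0.47557658, 0.18815458]), np.float64(0.0022262089910358505))
side cap 292 z pct [0.0448 0.0727 0.0754 0.0773]
  top mid [ 0.5487 -0.2142  0.074 ] ext [0.043  0.0462 0.0075]
  fit 21 (array([ 0.5496616 , -0.21274177]), np.float64(0.0006703096928970119))
   gA [ 0.481 -0.014]
   gB [ 0.603 -0.01 ]
   bl1 [ 0.422 -0.23 ]
   bl2 [ 0.693 -0.183]
   trivet [ 0.559 -0.208]
   pot [ 0.782 -0.015]
   mould [ 0.739 -0.39 ]
   spoon [ 0.551 -0.39 ]
```

```bash
python3 - <<'E'
from plant import bot, ik, viewer, status
import cv2,numpy as np
for n,x,y in(("wj",.42,.187),("wl",.49,-.212)):
    bot.move_ptp([x,y,.27],[0,0,1,0]);bot.sleep(.3)
    c=viewer.calibration("wrist");p,d=viewer.camera("wrist")
    np.savez(f"{n}.npz",p=p,d=d,**c);cv2.imwrite(f"pics/{n}.png",p[:,:,::-1])
    print(n,status.read_time(),status.read_position(),status.read_orientation().round(4),(-c['R'].T@c['t']).round(3),c['R'].round(2).tolist(),status.read_force())
a=np.hstack([cv2.imread("pics/wj.png"),cv2.imread("pics/wl.png")]);cv2.imwrite("pics/w2.png",cv2.resize(a,(800,300)))
E
```

```text
wj 3.4 [0.42007717 0.18686271 0.26994189] [-0.e+00  2.e-04  1.e+00 -0.e+00] [0.345 0.187 0.402] [[-0.0, 1.0, 0.0], [0.96, 0.0, 0.29], [0.29, 0.0, -0.96]] [ 0.93770389  0.69359366 -0.57292182]
wl 5.25 [ 0.49018564 -0.21148736  0.2700986 ] [ 1.e-04 -5.e-04  1.e+00 -0.e+00] [ 0.415 -0.211  0.402] [[-0.0, 1.0, 0.0], [0.96, 0.0, 0.29], [0.29, 0.0, -0.96]] [-0.1361439  -0.81715181 -0.16980518]
```

View pics/w2.png

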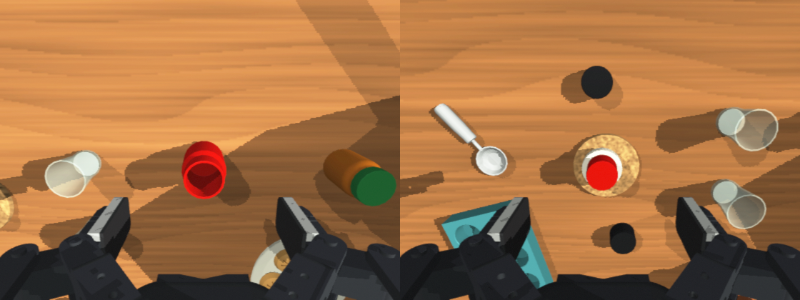

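The wrist views show the jar mouth at about (204,180) in the left half, and the cap top at about (602,173) with the cream collar around it in the right half. Next I'll fit both.

```bash
python3 - <<'E'
from h import *
for n,zt,r in(("wj",.092,.028),("wl",.072,.023)):
    z=load(n);P=pts(z);p=z['p'].astype(int);ok=z['d']>0
    red=(p[...,0]>90)&(p[...,0]>2.5*p[...,1])&(p[...,0]>2.5*p[...,2])&ok&(abs(P[...,2]-zt)<.005)
    q=P[red];print(n,len(q),q.mean(0).round(4),((q.min(0)+q.max(0))/2).round(4),np.ptp(q,0).round(4),np.median(q[:,2]))
    cnt=max(cv2.findContours(red.astype(np.uint8),cv2.RETR_EXTERNAL,cv2.CHAIN_APPROX_NONE)[0],key=len)
    b=P[cnt[:,0,1],cnt[:,0,0]];print('  contour fit',circ(b[:,:2],r),np.median(b[:,2]))
    if n=="wl":
        cr=(p.min(-1)>110)&ok&(P[...,2]>.03)&(P[...,2]<.048)&(np.hypot(P[...,0]-.552,P[...,1]+.212)<.05)
        q=P[cr];print(' collar',len(q),((q.min(0)+q.max(0))/2).round(4),np.ptp(q,0).round(4),np.percentile(q[:,2],[5,50,95]))
        h=cv2.convexHull(np.argwhere(cr)[:,::-1].astype(np.int32))[:,0];b=P[h[:,1],h[:,0]];print(circ(b[:,:2],.031))
E
```

```text
wj 764 [0.4772 0.1883 0.0915] [0.4776 0.1879 0.0909] [0.056  0.0547 0.0076] 0.0920509857687036
  contour fit (array([0.47726387, 0.18813159]), np.float64(0.000722049239193139)) 0.09169070043012204
wl 1491 [ 0.5484 -0.2124  0.0723] [ 0.5495 -0.2122  0.0709] [0.0446 0.0437 0.0075] 0.0724712347635046
  contour fit (array([ 0.54938561, -0.21243088]), np.float64(0.001036899161666411)) 0.07180627572533844
 collar 788 [ 0.5452 -0.2127  0.0376] [0.0505 0.0617 0.0151] [0.03403659 0.04232624 0.04370567]
(array([ 0.55101691, -0.21270686]), np.float64(0.00033045668778290856))
```

```bash
python3 - <<'E'
from h import *
from plant import bot,viewer,status
def tip(z,T):
    P=pts(z);m=(z['d']>0)&(abs(P[...,0]-T[0])<.03)&(abs(P[...,1]-T[1])<.07)&(P[...,2]>T[2]-.06)
    q=P[m]-T
    for s in(-1,1):
        a=q[q[:,1]*s>0];print(s,len(a),'tip z',np.percentile(a[:,2],[.2,1,3]).round(4),'inner y',np.percentile(abs(a[a[:,2]<.01][:,1]),[1,50,99]).round(4) if (a[:,2]<.01).any() else None)
tip(load("wl"),np.array([.4902,-.2115,.2701]))
bot.move_ptp([.551,-.2127,.16],[0,0,1,0])
for w in(.73,1.0):
    bot.set_gripper(w,40)
    T=status.read_position();c=viewer.calibration("wrist");p,d=viewer.camera("wrist")
    z=dict(p=p,d=d,**c);print(w,status.read_gripper_width(),status.read_time(),T);tip(z,T)
    cv2.imwrite(f"pics/tip{w}.png",p[:,:,::-1])
a=np.hstack([cv2.imread("pics/tip0.73.png"),cv2.imread("pics/tip1.0.png")]);cv2.imwrite("pics/t2.png",cv2.resize(a,(800,300)))
E
```

```text
-1 19453 tip z [0.004  0.0076 0.0132] inner y [0.042  0.0424 0.0528]
1 19098 tip z [0.0041 0.0075 0.0129] inner y [0.0427 0.0431 0.0538]
0.73 0.7292683560034493 6.225 [ 0.55115256 -0.21283798  0.16153201]
-1 20699 tip z [-0.0026  0.002   0.009 ] inner y [0.0307 0.0311 0.044 ]
1 20519 tip z [-0.0028  0.0019  0.0089] inner y [0.0311 0.0316 0.0443]
1.0 1.0021620334939931 6.6417 [ 0.5509818  -0.21271028  0.15992609]
-1 19459 tip z [0.0041 0.0076 0.0131] inner y [0.0421 0.0425 0.0535]
1 19084 tip z [0.004  0.0075 0.0131] inner y [0.0425 0.043  0.0538]
```

View pics/t2.png

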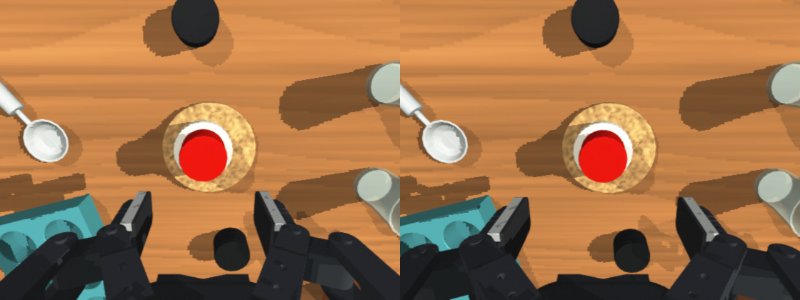

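At the 62 mm opening the tips stand about 3–4 mm ahead of the TCP, so the forward figures given are for the shut gripper. I'll grasp at TCP z = 0.021.

```bash
python3 - <<'E'
from h import *
from plant import bot,viewer,status
bot.move_straight([.551,-.2127,.06],speed=.15)
bot.move_straight([.551,-.2127,.021],speed=.06);bot.sleep(.15)
print(status.read_position(),status.read_force())
bot.set_gripper(0.6,40);bot.sleep(.2)
print(status.read_gripper_width(),status.read_grip_force(),status.read_force())
bot.move_straight([.551,-.2127,.05],speed=.06)
bot.move_straight([.551,-.2127,.15],speed=.15);bot.sleep(.3)
T=status.read_position();c=viewer.calibration("wrist");p,d=viewer.camera("wrist")
np.savez("g.npz",p=p,d=d,**c,T=T);cv2.imwrite("pics/g.png",p[:,:,::-1])
p2,d2=viewer.camera("side");np.savez("gs.npz",p=p2,d=d2,**viewer.calibration("side"));
cv2.imwrite("pics/gg.png",cv2.resize(np.hstack([p,p2])[:,:,::-1],(800,300)))
print(status.read_time(),T,status.read_gripper_width(),status.read_grip_force(),status.read_force())
z=load("g");P=pts(z);p=p.astype(int)
red=(p[...,0]>90)&(p[...,0]>2.5*p[...,1])&(p[...,0]>2.5*p[...,2])&(d>0)&(abs(P[...,2]-T[2]-.05)<.008)
q=P[red]-T;print('cap top',len(q),((q.min(0)+q.max(0))/2).round(4),np.ptp(q,0).round(4),np.median(q,0).round(4))
A=np.c_[q[:,:2],np.ones(len(q))];print('tilt',np.linalg.lstsq(A,q[:,2],rcond=None)[0])
E
```

```text
[ 0.55136987 -0.21272837  0.02144526] [-0.06455051 -0.08240076  0.56088375]
0.7152638139855678 43.53640794754028 [-1.11175622  1.07780256  5.29455959]
10.8083 [ 0.55069112 -0.21266868  0.14916876] 0.7148451575327099 43.43788504600525 [-0.02790301  0.31839465 -2.12775853]
cap top 11932 [-0.0097  0.0007  0.0474] [0.0301 0.045  0.0107] [-0.0119  0.0004  0.0507]
tilt [ 0.11893634 -0.00050364  0.05149825]
```

View pics/gg.png

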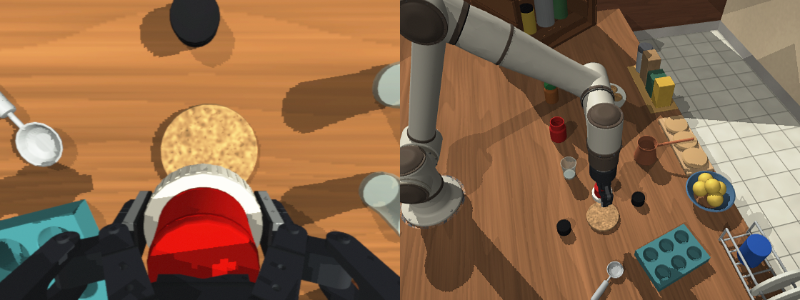

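The lid hangs between the pads, with the cap on top at about (205,230) in the left half, and the trivet is empty. I'll check tilt with robust plane fits.

```bash
python3 - <<'E'
from h import *
z=load("g");P=pts(z)-z['T'];p=z['p'].astype(int);d=z['d']
red=(p[...,0]>60)&(p[...,0]>2.5*p[...,1])&(p[...,0]>2.5*p[...,2])&(d>0)
def rob(m,nm):
    q=P[m];A=np.c_[q[:,:2],np.ones(len(q))]
    s=least_squares(lambda c:A@c-q[:,2],[0,0,np.median(q[:,2])],loss='cauchy',f_scale=.0005)
    r=abs(s.fun)<.001;print(nm,s.x.round(4),r.sum(),len(q),q[r].min(0).round(4),q[r].max(0).round(4))
# local normals by finite difference: keep upward-facing pixels
gx=np.gradient(P,axis=1);gy=np.gradient(P,axis=0);n=np.cross(gx,gy);n/=np.linalg.norm(n,axis=-1,keepdims=True)+1e-12
up=abs(n[...,2])>.85
near=(np.hypot(P[...,0],P[...,1])<.036)&(P[...,2]>-.02)
rob(red&up&near&(P[...,2]>.03),'cap top')
cream=(p.min(-1)>100)&near&(d>0)
rob(cream&up,'collar top')
m=cream&up;h=P[m];print(len(h))
b=P[cream&~up];print('collar side',len(b),circ(b[:,:2],.031))
print('top rows normals',np.median(n[red&up&near],0),np.median(n[m],0))
E
```

```text
cap top [0.0028 0.     0.0509] 1573 1777 [-0.0243 -0.0217  0.0498] [0.0043 0.0223 0.0518]
collar top [-0.0026  0.0004  0.0208] 774 871 [-0.0306 -0.0341  0.0198] [0.0093 0.0302 0.0219]
871
collar side 6301 (array([0.0021032 , 0.00056834]), np.float64(0.0029560348059486817))
top rows normals [-0.2347527  -0.00441789 -0.90856287] [-0.15468735 -0.00994874 -0.91719057]
```

```bash
python3 - <<'E'
from h import *
from plant import bot,viewer,status
X,Y=.4773,.1881
bot.move_straight([X,Y,.15],speed=.15);bot.sleep(.3)
f0=status.read_force();print(status.read_position(),f0)
bot.move_straight([X,Y,.105],speed=.1)
z=.105
while z>.0855:
    z-=.002;bot.move_straight([X,Y,z],speed=.04)
    f=status.read_force()-f0;print(round(z,4),status.read_position()[2].round(4),f.round(1))
    if f[2]>4: break
print(status.read_time())
p,d=viewer.camera("wrist");np.savez("pl.npz",p=p,d=d,**viewer.calibration("wrist"),T=status.read_position())
E
```

```text
[0.47731099 0.18801279 0.15000236] [-0.5243297  -0.17475599  0.30814332]
0.103 0.1034 [-0.5  0.4 -0.8]
0.101 0.101 [ 0.3 -0.4 -0.9]
0.099 0.0988 [ 0.8  0.2 -2. ]
0.097 0.0968 [-0.1  0.6 -0.6]
0.095 0.0948 [ 1.3  0.2 -0.9]
0.093 0.0928 [ 0.8  0.4 -0.6]
0.091 0.0909 [ 0.5 -0.1 -1. ]
0.089 0.0888 [ 0.8 -0.  -0.3]
0.087 0.0876 [ 0.9 -0.4  4.3]
16.825
```

```bash
python3 - <<'E'
from h import *
from plant import bot,viewer,status
X,Y=.4773,.1881
bot.set_gripper(1.0);bot.sleep(.2);print(status.read_force())
bot.move_straight([X,Y,.20],speed=.12)
bot.move_straight([.43,Y,.26],speed=.2);bot.sleep(.3)
c=viewer.calibration("wrist");p,d=viewer.camera("wrist");np.savez("v.npz",p=p,d=d,**c)
cv2.imwrite("pics/v.png",p[:,:,::-1]);p2,d2=viewer.camera("scene")
cv2.imwrite("pics/v2.png",cv2.resize(np.hstack([p,cv2.resize(p2[180:285,300:440],(560,420))])[:,:,::-1],(800,300)))
print(status.read_time())
z=load("v");P=pts(z);p=p.astype(int)
red=(p[...,0]>60)&(p[...,0]>2.5*p[...,1])&(p[...,0]>2.5*p[...,2])&(d>0)
def rob(m,nm,r):
    q=P[m];A=np.c_[q[:,:2]-[X,Y],np.ones(len(q))]
    s=least_squares(lambda c:A@c-q[:,2],[0,0,np.median(q[:,2])],loss='cauchy',f_scale=.0005)
    k=abs(s.fun)<.002;print(nm,s.x.round(4),k.sum(),len(q));h=cv2.convexHull(q[k][:,:2].astype(np.float32))[:,0];print('  ',circ(h,r))
near=np.hypot(P[...,0]-X,P[...,1]-Y)<.04
rob(red&near&(abs(P[...,2]-.138)<.006),'cap top',.023)
rob((p.min(-1)>100)&near&(abs(P[...,2]-.108)<.006),'collar',.031)
E
```

```text
[ 1.57950829 -0.15887247 -0.49650492]
19.475
cap top [ 0.0032 -0.0007  0.1385] 2332 2453
   (array([0.47636725, 0.18854198]), np.float64(0.0005741959374467959))
collar [0.0011 0.0007 0.1085] 1003 1120
   (array([0.47760799, 0.18848707]), np.float64(0.0003669262862041234))
```

View pics/v2.png

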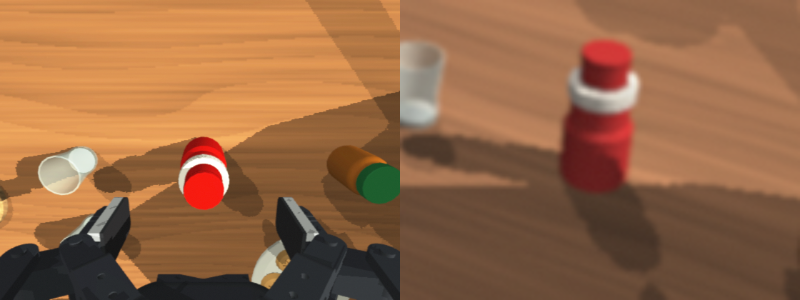

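The sieve lid is home and level: collar top at z 0.1085, tilt under 0.002. In the picture the cap sits upright on top at about (204,187). Now for the cap alone.

```bash
python3 - <<'E'
from h import *
from plant import bot,viewer,status
X,Y=.4764,.1883
bot.move_straight([X,Y,.19],speed=.2)
bot.move_straight([X,Y,.120],speed=.08);bot.sleep(.15)
f0=status.read_force();print(status.read_position(),f0)
bot.set_gripper(0.65);bot.set_gripper(0.4,25);bot.sleep(.3)
print(status.read_gripper_width(),status.read_grip_force(),status.read_force()-f0)
bot.move_straight([X,Y,.165],speed=.04)
print(status.read_force()-f0)
bot.move_straight([X,Y,.27],speed=.12);bot.sleep(.4)
print(status.read_time(),status.read_position(),status.read_gripper_width(),status.read_grip_force())
p,d=viewer.camera("wrist");np.savez("f.npz",p=p,d=d,**viewer.calibration("wrist"))
p2,d2=viewer.camera("scene");np.savez("fs.npz",p=p2,d=d2,**viewer.calibration("scene"))
cv2.imwrite("pics/f.png",cv2.resize(np.hstack([p,cv2.resize(p2[150:270,290:450],(560,420))])[:,:,::-1],(800,300)))
z=load("fs");P=pts(z);pp=p2.astype(int)
near=(np.hypot(P[...,0]-X,P[...,1]-Y)<.04)
k=near&(pp.min(-1)>100)&(abs(P[...,2]-.1)<.05);q=P[k];print('steel/collar z',np.percentile(q[:,2],[2,50,98]) if len(q) else None,len(q))
E
```

```text
[0.47669014 0.18851987 0.12055988] [ 0.56860835  0.04649095 -0.21217694]
0.5310541349534429 25.798745434731245 [-1.05717118 -0.09064585  3.34140788]
[-0.73044482  0.58608538  0.55817013]
24.8667 [0.47635857 0.18826399 0.26976144] 0.5327308759425743 25.641117990016937
steel/collar z [0.09245871 0.1069481  0.12852978] 353
```

View pics/f.png

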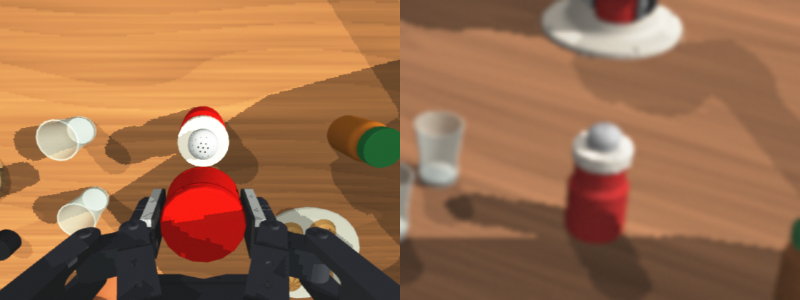

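The cap is held upright at about (203,215) in the left half, and the sieve lid sits level on the jar at (204,137), about 13 cm below the cap. Handing the job in.

```bash
python3 -c "
from plant import bot
print(bot.close_job())"
```

```text
the job is handed in; nothing more can be done
None
```

The job is handed in (no verdict was returned): the sieve lid is level and fully home on the red jar, and the red cap is held upright about 13 cm above it after about 25 s of robot time.

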